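# Set the grain mill's hopper to the pointer and lock it

## Task

Set the grain mill for fine flour: take its steel hopper by the rim and turn it clockwise (seen from above) until the long engraved line faces the fixed pointer on the housing, then press the lock bolt's knob gently down until the bolt sits fully home in the notch below it. If the bolt lands on the flange and does not drop in, do not force it: ease the hopper round a little and try again. Leave the mug, tiffin box, bowl and jar where they stand.

Things in the scene. Friction and masses are not known exactly. Their poses are not given: they have to be found in the camera images.
- mill: the grain mill: beech housing 240 x 270 mm, 175 mm high, heavy and fixed; origin under its centre on the counter, x axis pointing away from the flour spout, z up. The hopper turns about this z axis. The pointer stands on the +y side, the lock bolt on the -y side, where its steel guide and post stand 87 to 138 mm from the axis, up to 252 mm above the counter
- hopper_rim (a point): centre of the steel hopper's mouth, on the turning axis, level with the rim's top (251 mm above the counter). The upright rim is 10 mm thick, 150 mm outside and 130 mm inside diameter; outside it stands 52 mm above a notched flange, inside it is 40 mm deep. The hopper turns stiffly (about 0.75 N m, 10 N at the rim) and stays where it is left
- flange (a point): centre of the flange's top, on the turning axis, 199 mm above the counter. The flange is 208 mm across, 12 mm thick, with 25 notches 9.2 mm wide, 14.4 degrees (24 mm) apart; when the line faces the pointer, one lies straight across. It turns with the hopper, between stops about 1.8 rad anticlockwise and 0.3 rad clockwise of the setting wanted here
- line (a point): outer end of the long engraved line, at the edge of the flange's top, 104 mm from the axis. The line is 4 mm wide and runs radially over the rim, down its outside and out across the flange; the other flange teeth carry only short ticks. It starts 0.5 to 1.4 rad anticlockwise (from above) of the pointer
- pointer (a point): tip of the fixed brass pointer, a level cone 24 mm long on a steel post, aimed at the hopper's axis from the mill's +y side; the tip is 100 mm from the axis, 9 mm above the flange's top. Its own axes are parallel to the mill's, so x is tangent to the flange here. Cone and post lie 100 to 134 mm from the axis and reach 217 mm above the counter
- lock_foot (a point): nominal foot of the lock bracket: 96 mm from the hopper's axis on the mill's -y side, 175 mm above the counter, straight across from the pointer. Over it stands the bolt; its knob is 26 mm across, 18 high, top about 286 mm above the counter when raised. The bracket is clamped in slots: bolt and knob really stand up to 3.5 mm either way along the mill's x, up to 6 mm higher or lower
- bolt (a joint): travel of the lock bolt, m: 0 raised (start), 0.022 home, its knob then on the guide. It slides stiffly (about 4 N) and stays where left. Its 7.6 mm rod has a 0.8 mm chamfer on the nose, 3 to 15 mm over the flange at the start. Within about 1.5 mm of a notch's middle 10 to 15 N wedges it in and draws the hopper along; further off it stands on a tooth. Over 25 N would bruise it
- mug: white ceramic mug, 80 mm across, 92 mm high, handle to its y axis; origin under its centre; leave alone
- tiffin: closed orange tiffin box, 111 x 156 mm, 70 mm high; origin under its centre; leave alone
- bowl: steel bowl under the flour spout, 124 mm across, 45 mm high; origin under its centre; leave alone
- jar: glass jar with a steel lid, 76 mm across, 130 mm high; origin under its centre; leave alone

How it is judged:
By the outcome, as a careful person would: the job done as asked, in the order asked, and still so for the second after the job is handed in, with the robot touching nothing.
It also fails if it takes over 72 s, if anything falls off the work surface, if the arm or the gripper's body presses on something with over 40 N, if the wrist force passes 120 N, or if a joint passes its speed limit or range.

## Robot

A 6-joint arm with a two-finger parallel gripper is mounted at the origin on the work surface. World frame = base frame: x ahead of the robot, y to its left, z up, the work surface at z = 0. Lengths are in mm, angles in degrees, forces in N, time in s.
With the tool pointing down it reaches from about 300 to 850 mm from the base axis. Payload 4.2 kg.
Tool frame: the origin (TCP) lies midway between the tips of the shut fingers; the grasp point (between the pads) lies 19 mm behind it; x points along the fingers, y is the direction in which the jaws open and shut, and the axes are right-handed (so a half turn about x gives the same grasp; the last joint's range is limited). The gripper opens to 91 mm and grips with 3 to 60 N. Pads are 32 mm wide; open, the fingers measure 118 mm over their backs; the gripper's body (76 mm by 178 mm) begins 60 mm behind the grasp point.
Start: joints at [-74.886, 18.312, 89.639, -0, 72.044, -1.146], TCP at [161.007, -552.017, 190.376] pointing down, gripper open.
Joint ranges: [-177.97, 177.97], [-48.28, 115.42], [12.27, 149.76], [-77.06, 257.06], [2.81, 150.46], [-146.56, 146.56]. Speed limits (degrees/s): [147.25, 147.25, 180, 180, 180, 180].

## Interface

Orientations are given as [roll, pitch, yaw] about the fixed x, y, z axes, in that order (R = Rz(yaw) Ry(pitch) Rx(roll)).
In Python, from workcell import env gives the robot as it stands.
- The arm moves only by the shell command python3 -m handwheel 'ROWS' [FORCE]. ROWS is text: rows parted by semicolons, each of 7 numbers parted by spaces: the turn, a rotation vector about the tool's x, y, z in degrees, then the shift along the tool's x, y, z in m, then the finger opening in m, from 0 to 0.0912. In form: rx ry rz x y z grip; .... A call has 1 to 12 rows; each row is the pose to reach, as a shift and turn from the pose commanded when the call began, along the tool's axes at that moment; what a row does not reach only later rows make up. A row lasts 1/12 s, in which the tool goes at most 41.7 mm and 7.16 degrees, less where a joint would pass 70% of its speed; a pose out of reach is approached as far as the arm can. A call with a gripper value outside its range is refused whole. The fingers move at their own pace and stop on an object; FORCE is the grip in N (left out, the last holds). Time passes only in rows, so rows that repeat a pose let the fingers close. It gives the time, the measured TCP pose, the force and the opening at its end, in the units of the state.
- env.state(): the state, without advancing time (a new reading comes with each control period).
- env.grab_frame(name): name is "scene" or "top" or "wrist"; returns the picture (480x640x3 uint8, red, green, blue); there is no depth.
- env.get_calibration(name): a dict with "mtx" (3x3 intrinsics, pixels), "T" (4x4, takes a point from camera to world coordinates); the wrist camera has in their place "hand_eye" (4x4, takes a point from camera to tool coordinates, whose origin is the TCP and whose axes are the tool frame's). Camera axes: x right, y up, looking along -z (the intrinsics and any distortion apply to the point x, -y, -z); pixel columns grow to the right and rows downward; lengths in mm; the calibration is good to about 2 mm. A picture is of the moment at which its call begins: read the wrist's pose just before it. get_calibration takes no time and is no camera call.
- env.job_done(): hands the job in, once; it reports no verdict.
The state is a dict: "time_s": time; "qpos": joint angles; "qvel": joint speeds; "effort": joint torques, N m; "ee_pos": TCP position; "ee_rot": TCP orientation; "force": force on the tool from outside, world axes, zero at the start; "torque": the same for the moment, N m; "gripper_width": finger opening in mm.
Only numpy, scipy, OpenCV 4.12 (cv2) and the standard library are available. Lean on these libraries where they do the work, as an engineer would, in place of code of your own. Each camera call takes 0.05 s, during which the arm holds its last target. There are 200 camera calls.

## Working session

There is one attempt and no reset: what is moved stays moved. The work goes in short steps, Python scripts to look and compute and a shell command to move; the robot and the scene stay as the last step left them, time stands still between calls to the robot, and variables do not carry over. Pictures are saved under pics/ and viewed, on a budget of 10 in all, crops included, one or two more only if the job needs it, and the job is handed in when it is done.

```bash
mkdir -p pics; ls
cat > h.py <<'E'
import numpy as np, cv2
from workcell import env
from scipy.spatial.transform import Rotation as R
def tool(s=None):
    s=s or env.state(); T=np.eye(4); T[:3,:3]=R.from_euler('xyz',s['ee_rot'],degrees=True).as_matrix(); T[:3,3]=s['ee_pos']; return T
def cam(name,Tt=None):
    c=env.get_calibration(name)
    return np.array(c['mtx']), (np.array(c['T']) if name!='wrist' else Tt@np.array(c['hand_eye'])), c.get('dist')
def proj(K,T,P):
    p=np.linalg.inv(T)@np.append(P,1); q=K@np.array([p[0],-p[1],-p[2]]); return q[:2]/q[2]
def ray(K,T,uv):
    d=np.linalg.inv(K)@np.array([uv[0],uv[1],1]); d=T[:3,:3]@np.array([d[0],-d[1],-d[2]]); return T[:3,3],d/np.linalg.norm(d)
def atz(K,T,uv,z):
    o,d=ray(K,T,uv); return o+d*(z-o[2])/d[2]
E
python3 - <<'E'
from h import *
for n in ['scene','top']:
    cv2.imwrite(f'pics/{n}0.png',env.grab_frame(n)[:,:,::-1]); print(n,env.get_calibration(n))
print(env.get_calibration('wrist')); print(env.state())
E
```

```text
pics
scene {'mtx': array([[588.02776652,   0.        , 315.76152999],
       [  0.        , 588.02776652, 239.50976705],
       [  0.        ,   0.        ,   1.        ]]), 'T': array([[-8.47313195e-01, -4.51132734e-01,  2.80249186e-01,
         8.40519326e+02],
       [ 5.30878298e-01, -7.34472916e-01,  4.22750244e-01,
         5.20263538e+02],
       [ 1.51189635e-02,  5.06980071e-01,  8.61825171e-01,
         1.14637534e+03],
       [ 0.00000000e+00,  0.00000000e+00,  0.00000000e+00,
         1.00000000e+00]])}
top {'mtx': array([[550.24070388,   0.        , 315.27884995],
       [  0.        , 550.24070388, 233.47817751],
       [  0.        ,   0.        ,   1.        ]]), 'T': array([[ 8.03523918e-02,  9.75685205e-01, -2.03916342e-01,
         2.53605564e+02],
       [-9.96755115e-01,  7.96306593e-02, -1.17558083e-02,
         4.05377572e+01],
       [ 4.76802454e-03,  2.04199264e-01,  9.78917732e-01,
         1.43346987e+03],
       [ 0.00000000e+00,  0.00000000e+00,  0.00000000e+00,
         1.00000000e+00]])}
{'mtx': array([[409.09274585,   0.        , 314.97332283],
      
[... 399 characters left out ...]
00e+00,  0.00000000e+00,
         1.00000000e+00]])}
{'time_s': 0.1, 'qpos': array([-7.48885433e+01,  1.83468822e+01,  8.97006336e+01, -1.69524934e-03,
        7.20423769e+01, -1.14539743e+00]), 'qvel': array([-0.00831316, -0.1079594 , -0.19959959,  0.01466988,  0.0180802 ,
        0.0037846 ]), 'effort': array([-6.03133376e-04, -4.13332951e+01, -2.32509828e+01,  7.28157163e-02,
        4.21554584e-02, -6.07580000e-05]), 'ee_pos': array([ 160.83548649, -551.53562943,  189.60710886]), 'ee_rot': array([-90.11815079,  89.91009288, 106.13922729]), 'force': array([ 0.33876685, -0.09589052, -0.15867341]), 'torque': array([-0.01880912,  0.03793456, -0.01964636]), 'gripper_width': 91.18885706863635}
```

View pics/top0.png

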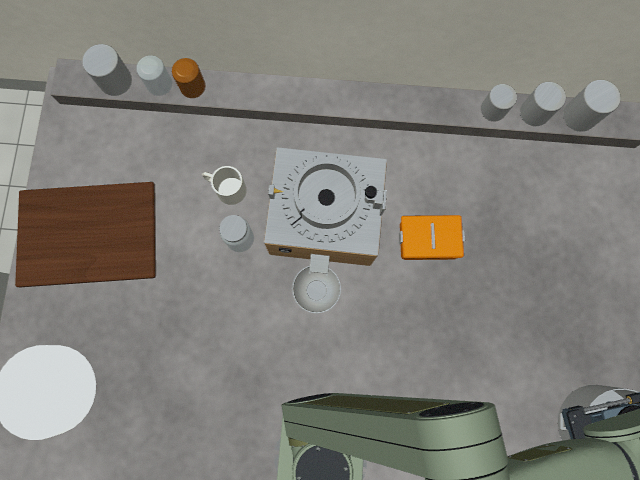

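View pics/scene0.png

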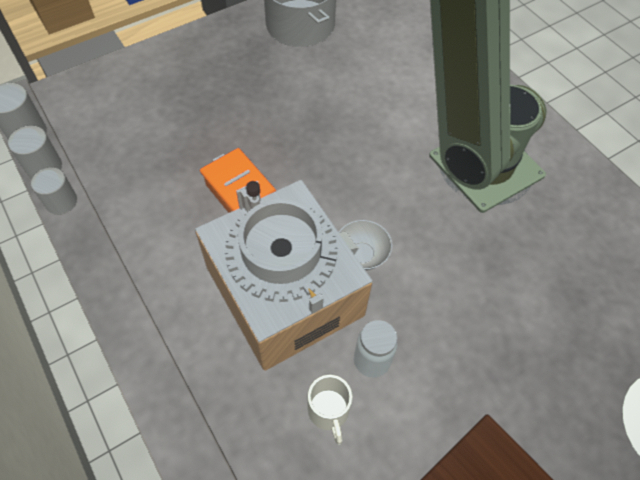

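The top view shows the mill axis near (327,197), pointer near (278,190), knob (371,191) and the line near (298,216). The scene view shows the pointer at about (312,293) and the knob at (252,188). I'll enlarge both.

Run:
```python
from h import *
a=cv2.imread('pics/top0.png')[140:260,260:395]; b=cv2.imread('pics/scene0.png')[170:320,220:355]
f=lambda i:cv2.resize(i,(400,int(400/135*i.shape[0])),interpolation=cv2.INTER_CUBIC)
a,b=f(a),f(b); h=max(len(a),len(b)); 
o=np.zeros((h,800,3),np.uint8); o[:len(a),:400]=a;o[:len(b),400:]=b
cv2.imwrite('pics/c1.png',o)
```

```text
(no output)
```

View pics/c1.png

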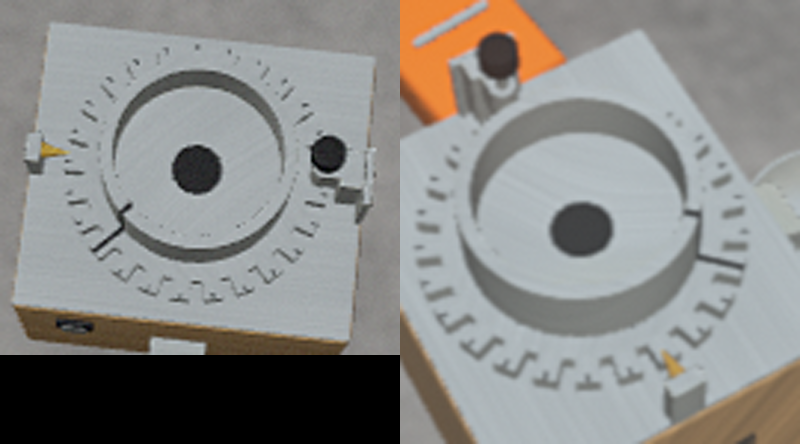

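Run:
```python
from h import *
A=cam('top');B=cam('scene'); k=2.963
pts={'hole':((197,169),(581,230)),'ptip':((67,152),(666,351)),'line':((97,250),(743,267)),'knob':((328,153),(497,52)),'rimline_in':((131,205),(683,212))}
X={}
for n,(a,b) in pts.items():
    a=(260+a[0]/k,140+a[1]/k); b=(220+(b[0]-400)/k,170+b[1]/k)
    o1,d1=ray(*A[:2],a);o2,d2=ray(*B[:2],b)
    t=np.linalg.lstsq(np.c_[d1,-d2],o2-o1,rcond=None)[0]; p,q=o1+t[0]*d1,o2+t[1]*d2
    X[n]=(p+q)/2; print(n,X[n].round(1),'gap',np.linalg.norm(p-q).round(1))
    for z in (199,208,251): print('   top@',z,atz(*A[:2],a,z)[:2].round(1),' scene',atz(*B[:2],b,z)[:2].round(1))
c=[ (50,25),(375,60),(345,340),(13,303)]
C=np.array([atz(*A[:2],(260+x/k,140+y/k),175)[:2] for x,y in c]); print(C.round(1),C.mean(0))
for i in range(4): e=C[(i+1)%4]-C[i]; print(np.linalg.norm(e).round(1),np.degrees(np.arctan2(e[1],e[0])).round(1))
```

```text
hole [597.7  37.1 201.4] gap 2.0
   top@ 199 [599.1  36.4]  scene [596.5  36.7]
   top@ 208 [596.6  36.4]  scene [598.8  41.3]
   top@ 251 [584.6  36.5]  scene [609.8  63.2]
ptip [599.7 139.5 211.8] gap 3.5
   top@ 199 [604.6 139.2]  scene [595.3 135.7]
   top@ 208 [602.  138.5]  scene [597.6 139.4]
   top@ 251 [589.8 135.1]  scene [608.7 156.8]
line [526.1 110.4 199.8] gap 4.5
   top@ 199 [527.9 108.7]  scene [524.5 111.9]
   top@ 208 [525.9 108.2]  scene [527.5 115.7]
   top@ 251 [516.3 105.9]  scene [541.8 134.3]
knob [597.2 -58.4 276.8] gap 0.6
   top@ 199 [620.5 -65.3]  scene [ 575.2 -109.9]
   top@ 208 [617.8 -64.6]  scene [ 577.7 -103.9]
   top@ 251 [605.1 -60.9]  scene [589.7 -75.3]
rimline_in [552.3  84.  251.1] gap 1.1
   top@ 199 [565.9  85.5]  scene [535.2  59. ]
   top@ 208 [563.6  85.2]  scene [538.1  63.4]
   top@ 251 [552.7  83.6]  scene [552.   84.4]
[[ 717.2  164.9]
 [ 709.  -100.7]
 [ 477.1  -89.7]
 [ 485.3  172. ]] [597.13919675  36.60545654]
265.7 -91.8
232.2 177.3
261.9 88.2
232.0 -1.8
```

Measured points are consistent (rim line at z 251, hole and line ends on one radius). The axis is about (597.5, 37), mill yaw about -2°, line at 134°, pointer at about 88°, so roughly 46° clockwise. I'll grip the near side of the rim at 203° and sweep to 157°.

```bash
cat >> h.py <<'E'
def goal(x,y,z,a):
    a=np.radians(a); c,s=np.cos(a),np.sin(a); T=np.eye(4); T[:3,:3]=np.array([[0,0,-1],[c,s,0],[s,-c,0]]).T; T[:3,3]=(x,y,z); return T
def rel(G,T0=None):
    M=np.linalg.inv(tool() if T0 is None else T0)@G; return R.from_matrix(M[:3,:3]).as_rotvec(degrees=True).round(2),(M[:3,3]/1000).round(4)
E
python3 - <<'E'
from h import *
T=tool(); print(T.round(3))
print(rel(goal(533,9.5,320,23)))
E
```

```text
[[-0.00000e+00  2.80000e-01 -9.60000e-01  1.60835e+02]
 [ 2.00000e-03 -9.60000e-01 -2.80000e-01 -5.51536e+02]
 [-1.00000e+00 -2.00000e-03 -0.00000e+00  1.89607e+02]
 [ 0.00000e+00  0.00000e+00  0.00000e+00  1.00000e+00]]
(array([-9.674e+01, -8.000e-02,  7.000e-02]), array([-0.1297, -0.4346, -0.5143]))
```

```bash
python3 -m handwheel '0 0 0 -.04 0 0 .06; 0 0 0 -.08 0 0 .045; 0 0 0 -.12 0 0 .045; -5 0 0 -.13 -.02 -.024 .045; -11 0 0 -.13 -.044 -.052 .045; -17 0 0 -.13 -.069 -.082 .045; -23 0 0 -.13 -.094 -.112 .045; -29 0 0 -.13 -.119 -.142 .045; -35 0 0 -.13 -.144 -.172 .045; -41 0 0 -.13 -.169 -.202 .045; -47 0 0 -.13 -.194 -.232 .045; -53 0 0 -.13 -.219 -.262 .045'
python3 -c "
from h import *
print(rel(goal(533,9.5,320,23)))"
```

```text
time_s: 1.1
ee_pos: [351.6, -266.5, 320.1]
ee_rot: [-109.5, 90.0, 140.0]
force: [0.5, 0.1, 0.5]
gripper_width: 45.0
(array([-4.347e+01, -1.000e-02,  1.000e-02]), array([ 1.00e-04,  7.34e-02, -3.22e-01]))
```

```bash
python3 -m handwheel '-4.5 0 0 0 .008 -.034 .045; -9 0 0 0 .016 -.068 .045; -13 0 0 0 .024 -.102 .045; -17 0 0 0 .032 -.136 .045; -22 0 0 0 .04 -.17 .045; -26 0 0 0 .048 -.204 .045; -31 0 0 0 .056 -.238 .045; -36 0 0 0 .063 -.272 .045; -40 0 0 0 .069 -.304 .045; -43.5 0 0 0 .0734 -.322 .045; -43.5 0 0 0 .0734 -.322 .045'
python3 - <<'E'
from h import *
T=tool(); np.save('w1.npy',T); im=env.grab_frame('wrist')[:,:,::-1]; cv2.imwrite('pics/w1.png',im); print(T[:3,3], rel(goal(533,9.5,320,23)))
E
```

```text
time_s: 2.02
ee_pos: [535.3, 9.9, 319.0]
ee_rot: [-160.4, 89.9, 132.7]
force: [-0.4, -0.6, 0.4]
gripper_width: 45.2
[535.32753849   9.86412757 319.03684553] (array([-0.11, -0.03,  0.11]), array([-0.0007, -0.0006, -0.0018]))
```

View pics/w1.png

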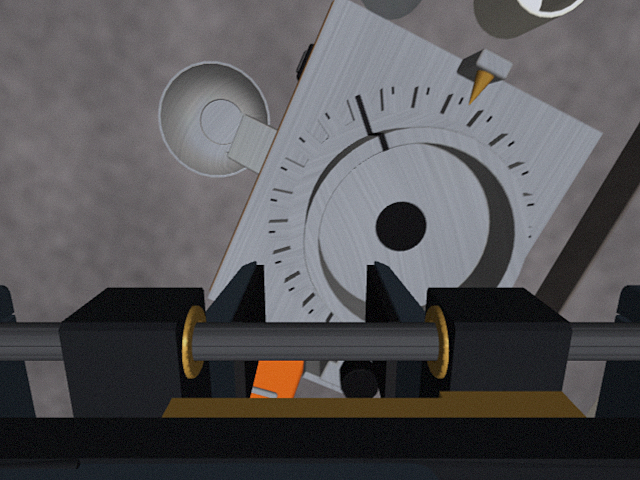

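Wrist view: pointer tip (470,104), line outer end (359,96), line's inner end on the rim (386,150), hole centre (401,226), knob (361,378) partly hidden. I'll check these against the earlier estimate.

Run:
```python
from h import *
W=cam('wrist',np.load('w1.npy'));A=cam('top');B=cam('scene');k=2.963
f=lambda p:(260+p[0]/k,140+p[1]/k)
g=lambda b:(220+(b[0]-400)/k,170+b[1]/k)
for n,a,b,w in [('hole',(197,169),(581,230),(401,226)),('ptip',(67,152),(666,351),(470,104)),('line',(97,250),(743,267),(359,96)),('rimline',(131,205),(683,212),(386,150))]:
    rs=[ray(*A[:2],f(a)),ray(*B[:2],g(b)),ray(*W[:2],w)]
    S=sum(np.eye(3)-np.outer(d,d) for o,d in rs); v=sum((np.eye(3)-np.outer(d,d))@o for o,d in rs); X=np.linalg.solve(S,v)
    print(n,X.round(1),[np.linalg.norm(np.cross(X-o,d)).round(1) for o,d in rs], 'wrist@nominal',atz(*W[:2],w,{'hole':211,'ptip':208,'line':199,'rimline':251}[n])[:2].round(1))
# overlay circles for rim check
im=cv2.imread('pics/w1.png')
c=np.array([597.5,37])
for r,z,col in ((75,251,(0,0,255)),(65,251,(0,255,0)),(104,199,(255,0,0))):
    P=[proj(*W[:2],(c[0]+r*np.cos(t),c[1]+r*np.sin(t),z)) for t in np.linspace(0,2*np.pi,120)]
    cv2.polylines(im,[np.int32(P)],True,col,1)
cv2.imwrite('pics/w1o.png',cv2.resize(im[60:340,200:600],(800,560)))
```

```text
hole [597.7  36.9 201.2] [np.float64(1.0), np.float64(1.1), np.float64(0.3)] wrist@nominal [594.8  37.8]
ptip [600.1 138.2 210. ] [np.float64(1.3), np.float64(2.8), np.float64(2.2)] wrist@nominal [601.6 136.6]
line [526.5 110.9 200.7] [np.float64(2.4), np.float64(2.3), np.float64(0.8)] wrist@nominal [527.2 111.6]
rimline [552.6  83.7 251. ] [np.float64(0.2), np.float64(0.9), np.float64(0.7)] wrist@nominal [553.   83.2]
```

View pics/w1o.png

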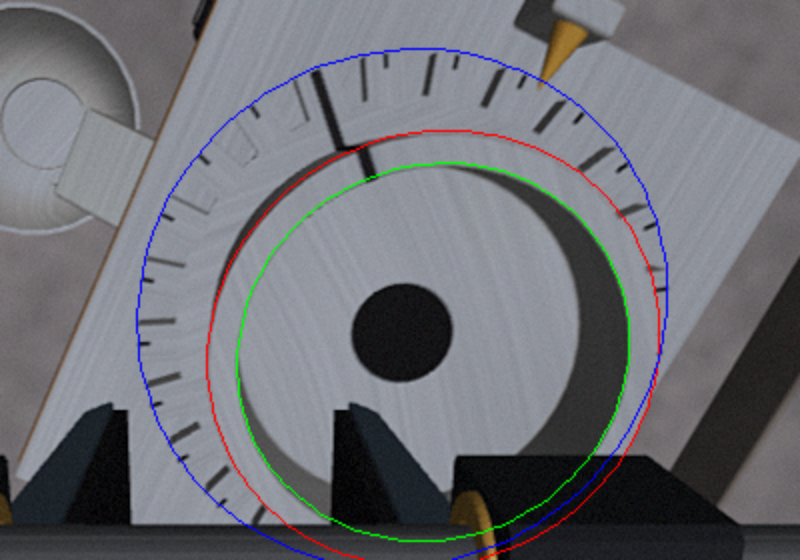

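```bash
python3 -m handwheel '0 0 0 .02 0 -.0018 .045; 0 0 0 .05 0 -.0018 .045; 0 0 0 .08 0 -.0018 .045; 0 0 0 .097 0 -.0018 .045; 0 0 0 .097 0 -.0018 .045'
python3 -c "
from h import *
print(rel(goal(533,9.5,222,23)))"
```

```text
time_s: 2.48
ee_pos: [529.6, 7.2, 219.3]
ee_rot: [-108.7, 89.5, -176.1]
force: [0.0, -1.3, -0.6]
gripper_width: 45.4
(array([-0.36, -0.17,  0.5 ]), array([-0.0027,  0.004 , -0.0009]))
```

```bash
python3 -m handwheel '0 0 0 0 0 0 .045; 0 0 0 0 0 0 .045'; python3 -c "
from h import *
print(rel(goal(533,9.5,222,23)))"
```

```text
time_s: 2.65
ee_pos: [533.8, 7.7, 224.9]
ee_rot: [60.7, 89.9, -6.6]
force: [-0.2, 0.5, 0.7]
gripper_width: 44.9
(array([-0.31,  0.07, -0.13]), array([ 0.0029, -0.0001, -0.002 ]))
```

```bash
python3 -m handwheel '0 0 0 .002 0 0 .03; 0 0 0 .002 0 0 .02; 0 0 0 .002 0 0 .012; 0 0 0 .002 0 0 .0; 0 0 0 .002 0 0 0; 0 0 0 .002 0 0 0; 0 0 0 .002 0 0 0' 35; python3 -c "
from h import *
print(rel(goal(533,9.5,222,23)),tool()[:3,3],env.state()['torque'])"
```

```text
time_s: 3.23
ee_pos: [533.8, 8.5, 221.7]
ee_rot: [65.2, 89.9, -2.0]
force: [1.7, 0.3, 1.9]
gripper_width: 10.6
(array([-0.18,  0.04, -0.09]), array([-0.0003, -0.0004, -0.0012])) [533.82092942   8.54344781 221.72088316] [ 0.13986061 -0.4532309   0.37072965]
```

```bash
python3 -m handwheel '4 0 0 0 .0002 -.0049 0; 8 0 0 0 .0007 -.0097 0; 12 0 0 0 .0015 -.0146 0; 16 0 0 0 .0027 -.0193 0; 20 0 0 0 .0042 -.0239 0; 24 0 0 0 .0061 -.0285 0; 28 0 0 0 .0082 -.0329 0; 32 0 0 0 .0106 -.0371 0; 36 0 0 0 .0134 -.0411 0; 40 0 0 0 .0164 -.045 0; 40 0 0 0 .0164 -.045 0; 40 0 0 0 .0164 -.045 0'
python3 - <<'E'
from h import *
s=env.state(); T=tool(s); np.save('w2.npy',T); im=env.grab_frame('wrist')[:,:,::-1]; cv2.imwrite('pics/w2.png',im)
t=env.grab_frame('top')[:,:,::-1]; cv2.imwrite('pics/top2.png',t)
d=T[:2,3]-[597.5,37]; print(T[:3,3],np.linalg.norm(d),np.degrees(np.arctan2(d[1],d[0])),np.degrees(np.arctan2(T[1,1],T[0,1])),s['force'],s['torque'])
E
```

```text
time_s: 4.23
ee_pos: [530.2, 56.2, 221.7]
ee_rot: [-52.1, 89.9, -159.2]
force: [-3.0, -0.1, 4.3]
gripper_width: 10.2
[530.22347733  56.16027414 221.65159422] 69.95174484995668 164.10310957837152 -17.107254455980716 [-3.0415184  -0.09367498  4.29311407] [-0.17259063  0.42823416  0.3377345 ]
```

View pics/w2.png

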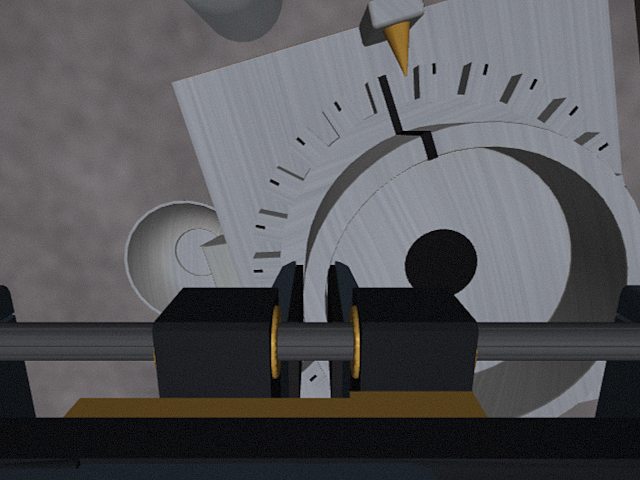

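The hopper followed without slip. Line outer end at (382,77), inner rim end (433,158); pointer tip (406,76).

Run:
```python
from h import *
W=cam('wrist',np.load('w2.npy'))
for n,w,z in (('line',(382,77),199),('rim',(433,158),251),('ptip',(406,76),208)):
    p=atz(*W[:2],w,z)[:2]; d=p-[597.5,37]; print(n,p.round(1),np.hypot(*d).round(1),np.degrees(np.arctan2(d[1],d[0])).round(2))
```

```text
line [591.7 140.1] 103.2 93.2
rim [594.1 101.4] 64.5 93.04
ptip [601.2 136.5] 99.6 87.89
```

```bash
python3 -m handwheel '2 0 0 0 .0001 -.0024 0; 3.6 0 0 0 .0001 -.0044 0; 3.6 0 0 0 .0001 -.0044 0; 3.6 0 0 0 .0001 -.0044 .012; 3.6 0 0 0 .0001 -.0044 .03; 3.6 0 0 0 .0001 -.0044 .045; 3.6 0 0 0 .0001 -.0044 .045; 3.6 0 0 -.03 .0001 -.0044 .045; 3.6 0 0 -.07 .0001 -.0044 .045; 3.6 0 0 -.11 .0001 -.0044 .045; 3.6 0 0 -.14 .0001 -.0044 .045; 3.6 0 0 -.14 .0001 -.0044 .045'
python3 - <<'E'
from h import *
print(tool().round(2))
# view pose: tool further toward -y so camera (73mm to its +y side) sees knob
print(rel(goal(590,-190,380,0)), rel(goal(560,0,360,180)))
E
```

```text
time_s: 5.33
ee_pos: [535.1, 60.8, 368.2]
ee_rot: [117.6, 89.2, 6.8]
force: [0.1, 0.0, 0.4]
gripper_width: 44.8
[[ 1.0000e-02  9.3000e-01 -3.6000e-01  5.3513e+02]
 [ 0.0000e+00 -3.6000e-01 -9.3000e-01  6.0820e+01]
 [-1.0000e+00  1.0000e-02 -1.0000e-02  3.6815e+02]
 [ 0.0000e+00  0.0000e+00  0.0000e+00  1.0000e+00]]
(array([-20.84,  -0.23,  -0.75]), array([-0.0115,  0.1406,  0.2148])) (array([159.16,  -1.06,   0.33]), array([0.0084, 0.0448, 0.048 ]))
```

```bash
python3 -m handwheel '-7 0 0 -.03 .035 .03 .045; -14 0 0 -.03 .07 .06 .03; -21 0 0 -.03 .1 .09 .01; -21 0 0 -.03 .125 .12 0; -21 0 0 -.03 .125 .155 0; -21 0 0 -.03 .125 .155 0; -21 0 0 -.03 .125 .155 0; -21 0 0 -.03 .125 .155 0; -21 0 0 -.03 .125 .155 0'
python3 - <<'E'
from h import *
s=env.state(); T=tool(s); np.save('w3.npy',T); im=env.grab_frame('wrist')[:,:,::-1]; cv2.imwrite('pics/w3.png',im)
print(T.round(3),s['qvel'].round(2))
E
```

```text
time_s: 6.08
ee_pos: [594.0, -127.6, 391.3]
ee_rot: [169.1, 90.0, 79.3]
force: [0.6, 0.2, -0.5]
gripper_width: 0.4
[[ 0.00000e+00  1.00000e+00  4.00000e-03  5.94025e+02]
 [ 1.00000e-03  4.00000e-03 -1.00000e+00 -1.27600e+02]
 [-1.00000e+00  0.00000e+00 -1.00000e-03  3.91256e+02]
 [ 0.00000e+00  0.00000e+00  0.00000e+00  1.00000e+00]] [ 0.78 -0.35 -0.1  -0.21  0.07 -0.15]
```

View pics/w3.png

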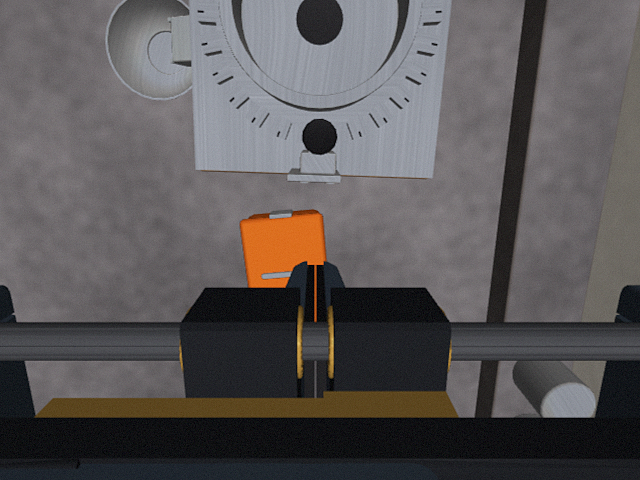

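The knob is at about (320,136), hole centre (320,20). I'll enlarge around the lock.

Run:
```python
from h import *
im=cv2.imread('pics/w3.png')[60:190,220:420]
cv2.imwrite('pics/w3c.png',cv2.resize(im,None,fx=4,fy=4,interpolation=cv2.INTER_CUBIC))
```

```text
(no output)
```

View pics/w3c.png

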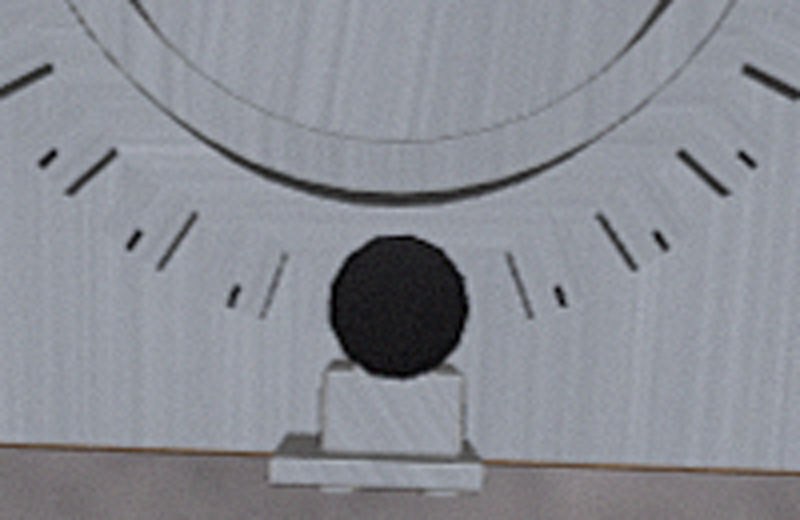

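Run:
```python
from h import *
W=cam('wrist',np.load('w3.npy')); f=lambda p:(220+p[0]/4-.375,60+p[1]/4-.375)
print('cam',W[1][:3,3].round(1))
L=[(48,159),(134,240),(234,296)];Rr=[(748,159),(660,241),(561,296)]
c=np.array([597.5,37]); ang=lambda p:np.degrees(np.arctan2(*(p[:2]-c)[::-1]))%360
for l,r in zip(L,Rr):
    p,q=atz(*W[:2],f(l),199),atz(*W[:2],f(r),199); print(ang(p).round(2),ang(q).round(2),(ang(p)+ang(q))/2,np.hypot(*(p[:2]-c)).round(1),np.hypot(*(q[:2]-c)).round(1))
for z in (280,286,292): k=atz(*W[:2],f((399,306)),z); print('knob',k[:2].round(1),ang(k).round(2),np.hypot(*(k[:2]-c)).round(1))
print('hole',atz(*W[:2],(320,20),205))
for u in (330,468): print(atz(*W[:2],f((u,306)),286)[0])
```

```text
cam [594.4 -55.5 586.4]
219.83 320.74 270.2861843092861 101.6 102.1
234.25 306.14 270.1982215593922 101.6 101.9
248.72 291.92 270.3155339811111 101.7 101.8
knob [597.6 -58.9] 270.05 95.9
knob [597.5 -58.9] 270.01 95.9
knob [597.5 -58.8] 269.97 95.8
hole [598.30851493  35.21179597 205.        ]
585.2415341602101
609.7957334347482
```

Ticks put the middle notch at 270.3°, and the bolt stands at 270.0° (0.45 mm off, within the wedging range). The bolt is about 3.4 mm off nominal along the mill's x, within the stated 3.5. Now I'll bring the shut fingertips over the knob.

```bash
python3 -m handwheel '0 0 0 .02 .001 -.025 0; 0 0 0 .05 .0035 -.05 0; 0 0 0 .07 .0035 -.0686 0; 0 0 0 .088 .0035 -.0686 0; 0 0 0 .088 .0035 -.0686 0; 0 0 0 .088 .0035 -.0686 0; 0 0 0 .088 .0035 -.0686 0; 0 0 0 .088 .0035 -.0686 0; 0 0 0 .088 .0035 -.0686 0' 20
python3 -c "
from h import *
print(rel(goal(597.5,-59,300,0)),env.state()['force'])"
```

```text
time_s: 6.88
ee_pos: [597.9, -60.7, 304.9]
ee_rot: [80.8, 89.8, -9.0]
force: [-1.0, 0.7, -0.8]
gripper_width: 0.4
(array([ 0.13,  0.03, -0.16]), array([ 0.0049, -0.0004, -0.0017])) [-0.98409767  0.70478806 -0.76239788]
```

```bash
python3 -m handwheel '0 0 0 .002 0 -.001 0; 0 0 0 .004 0 -.0017 0; 0 0 0 .006 0 -.0017 0; 0 0 0 .008 0 -.0017 0; 0 0 0 .01 0 -.0017 0; 0 0 0 .01 0 -.0017 0; 0 0 0 .01 0 -.0017 0; 0 0 0 .01 0 -.0017 0; 0 0 0 .01 0 -.0017 0; 0 0 0 .01 0 -.0017 0'
for i in 1; do python3 -m handwheel '0 0 0 .001 0 0 0; 0 0 0 .002 0 0 0; 0 0 0 .003 0 0 0; 0 0 0 .003 0 0 0; 0 0 0 .003 0 0 0'; done
```

```text
time_s: 7.72
ee_pos: [597.3, -58.6, 293.4]
ee_rot: [66.6, 90.0, -23.2]
force: [0.7, -0.1, 0.4]
gripper_width: -0.1
time_s: 8.13
ee_pos: [597.2, -58.6, 290.2]
ee_rot: [-80.4, 90.0, -170.2]
force: [0.5, -0.1, -0.0]
gripper_width: 0.3
```

```bash
python3 -m handwheel '0 0 0 .001 0 0 0; 0 0 0 .002 0 0 0; 0 0 0 .003 0 0 0; 0 0 0 .003 0 0 0; 0 0 0 .003 0 0 0'
python3 -m handwheel '0 0 0 .001 0 0 0; 0 0 0 .002 0 0 0; 0 0 0 .003 0 0 0; 0 0 0 .003 0 0 0; 0 0 0 .003 0 0 0'
```

```text
time_s: 8.55
ee_pos: [597.2, -58.6, 287.2]
ee_rot: [-67.6, 90.0, -157.4]
force: [-0.1, 0.5, -0.3]
gripper_width: 0.5
time_s: 8.97
ee_pos: [597.2, -58.6, 284.3]
ee_rot: [-57.5, 90.0, -147.4]
force: [1.0, -0.8, -0.7]
gripper_width: 0.3
```

```bash
python3 -m handwheel '0 0 0 .001 0 0 0; 0 0 0 .002 0 0 0; 0 0 0 .002 0 0 0; 0 0 0 .002 0 0 0'
python3 -m handwheel '0 0 0 .001 0 0 0; 0 0 0 .002 0 0 0; 0 0 0 .002 0 0 0; 0 0 0 .002 0 0 0'
```

```text
time_s: 9.3
ee_pos: [597.2, -58.6, 282.3]
ee_rot: [-69.1, 90.0, -159.0]
force: [0.3, 0.3, -1.2]
gripper_width: 0.7
time_s: 9.63
ee_pos: [597.2, -58.6, 280.2]
ee_rot: [-67.7, 90.0, -157.5]
force: [-0.6, 0.2, -0.0]
gripper_width: 0.6
```

```bash
python3 -m handwheel '0 0 0 .001 0 0 0; 0 0 0 .002 0 0 0; 0 0 0 .002 0 0 0; 0 0 0 .002 0 0 0'
python3 -m handwheel '0 0 0 .001 0 0 0; 0 0 0 .001 0 0 0; 0 0 0 .001 0 0 0'
```

```text
time_s: 9.97
ee_pos: [597.2, -58.6, 278.2]
ee_rot: [-69.6, 90.0, -159.4]
force: [-0.4, -0.9, -0.0]
gripper_width: 0.3
time_s: 10.22
ee_pos: [597.3, -58.6, 277.3]
ee_rot: [-36.9, 90.0, -126.7]
force: [0.5, 1.3, -0.2]
gripper_width: 0.8
```

```bash
python3 -m handwheel '0 0 0 .001 0 0 0; 0 0 0 .002 0 0 0; 0 0 0 .002 0 0 0; 0 0 0 .002 0 0 0'
python3 - <<'E'
from h import *
a=env.grab_frame('scene')[:,:,::-1]; w=env.grab_frame('wrist')[:,:,::-1]
o=np.hstack([cv2.resize(a[130:290,190:350],(400,400),interpolation=2),cv2.resize(w[60:360,170:470],(400,400),interpolation=2)])
cv2.imwrite('pics/p1.png',o)
E
```

```text
time_s: 10.55
ee_pos: [597.2, -58.6, 275.2]
ee_rot: [-67.5, 90.0, -157.4]
force: [-0.2, -0.0, -0.2]
gripper_width: 0.4
```

View pics/p1.png

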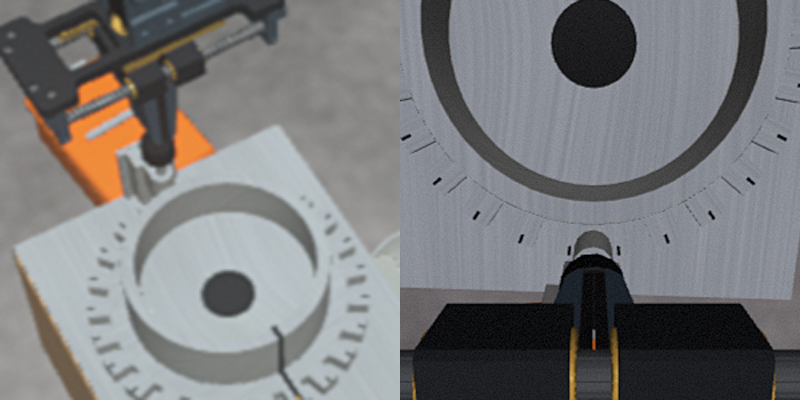

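The fingertips stand over the knob, centred. There is still no force, so I'll continue in small steps.

```bash
python3 -m handwheel '0 0 0 .001 0 0 0; 0 0 0 .002 0 0 0; 0 0 0 .002 0 0 0; 0 0 0 .002 0 0 0'
python3 -m handwheel '0 0 0 .001 0 0 0; 0 0 0 .001 0 0 0; 0 0 0 .001 0 0 0'
```

```text
time_s: 10.98
ee_pos: [597.2, -58.6, 273.2]
ee_rot: [-72.9, 90.0, -162.7]
force: [-0.4, 0.2, -0.1]
gripper_width: 0.3
time_s: 11.23
ee_pos: [597.3, -58.6, 272.2]
ee_rot: [-53.6, 90.0, -143.4]
force: [-0.2, -0.3, 1.0]
gripper_width: 0.5
```

Friction may hold the knob down while the arm settles, hiding the contact force. I'll read the force while still moving.

```bash
python3 -m handwheel '0 0 0 .001 0 0 0; 0 0 0 .002 0 0 0'
python3 -m handwheel '0 0 0 .001 0 0 0'
```

```text
time_s: 11.4
ee_pos: [597.3, -58.6, 270.3]
ee_rot: [52.3, 90.0, -37.5]
force: [-0.3, 0.5, 0.1]
gripper_width: 0.4
time_s: 11.48
ee_pos: [597.3, -58.6, 269.2]
ee_rot: [11.1, 90.0, -78.7]
force: [-0.7, 0.3, 0.6]
gripper_width: 0.3
```

Run:
```python
from h import *
T=tool(); W=cam('wrist',T); w=env.grab_frame('wrist')[:,:,::-1].copy(); s0=cv2.imread('pics/scene0.png'); s=env.grab_frame('scene')[:,:,::-1]
print(T[:3,3],env.state()['force'])
f=lambda i:cv2.resize(i,(400,400),interpolation=2)
cv2.imwrite('pics/p2.png',np.hstack([f(s[150:230,215:295]),f(w[200:300,265:365])]))
```

```text
[597.26776234 -58.59156164 269.24853797] [ 0.78125219 -0.16343914  0.48073585]
```

View pics/p2.png

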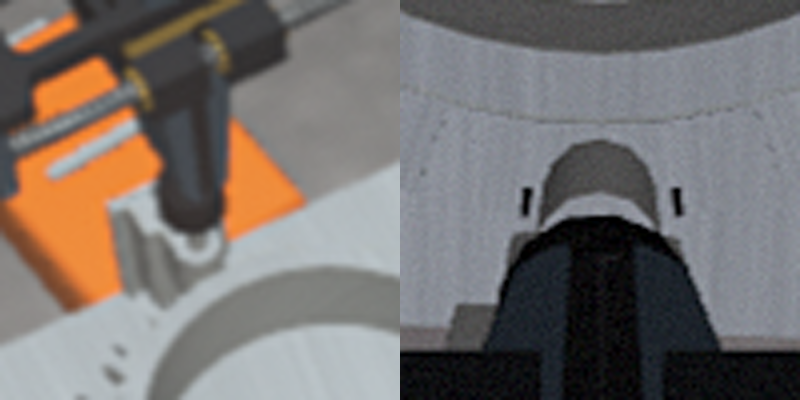

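Run:
```python
from h import *
B=cam('scene')
for z in (286,280,274,269,264): print(z,proj(*B[:2],(597.4,-58.9,z)).round(1),'bottom rim edge',proj(*B[:2],(601,-46.5,z-18)).round(1))
a=cv2.cvtColor(cv2.imread('pics/scene0.png'),6); b=cv2.cvtColor(env.grab_frame('scene')[:,:,::-1].copy(),6)
for u in (250,253,256): print(u,a[176:210,u].tolist()); print('now',b[176:210,u].tolist())
```

```text
286 [251.9 184.4] bottom rim edge [254.3 195.8]
280 [252.2 186.3] bottom rim edge [254.5 197.7]
274 [252.4 188.3] bottom rim edge [254.8 199.6]
269 [252.7 189.9] bottom rim edge [255.  201.1]
264 [252.9 191.5] bottom rim edge [255.2 202.7]
250 [157, 156, 158, 159, 152, 102, 61, 57, 61, 61, 61, 62, 62, 61, 62, 59, 54, 53, 49, 60, 114, 178, 186, 174, 159, 133, 103, 94, 97, 98, 103, 108, 117, 145]
now [74, 75, 74, 75, 73, 70, 70, 70, 68, 64, 61, 60, 59, 58, 58, 55, 53, 48, 47, 59, 115, 183, 191, 177, 162, 137, 103, 96, 97, 99, 103, 110, 121, 145]
253 [157, 158, 157, 157, 134, 80, 55, 60, 60, 61, 60, 61, 62, 63, 63, 61, 56, 55, 52, 51, 64, 100, 116, 135, 168, 179, 160, 127, 118, 118, 123, 146, 171, 183]
now [61, 65, 65, 66, 70, 72, 73, 73, 74, 74, 76, 74, 76, 73, 64, 58, 52, 51, 51, 48, 63, 102, 119, 137, 170, 183, 163, 128, 120, 120, 127, 147, 169, 181]
256 [156, 157, 157, 159, 164, 145, 85, 54, 57, 61, 61, 61, 62, 63, 60, 56, 55, 53, 50, 68, 113, 144, 153, 167, 181, 175, 143, 123, 126, 151, 176, 185, 185, 184]
now [55, 54, 51, 54, 53, 52, 52, 52, 50, 53, 52, 52, 57, 60, 58, 54, 52, 51, 47, 66, 114, 147, 156, 169, 184, 179, 146, 126, 127, 152, 178, 185, 186, 184]
```

The knob's lower edge is pixel-for-pixel where it started, so the fingers have not reached it yet. I'll continue down in guarded 1 mm steps.

```bash
python3 -m handwheel '0 0 0 .001 0 0 0' | tail -4; python3 -m handwheel '0 0 0 .001 0 0 0'| grep -E 'pos|force'; python3 -m handwheel '0 0 0 .001 0 0 0'| grep -E 'pos|force'
```

```text
ee_pos: [597.4, -58.6, 268.5]
ee_rot: [75.0, 90.0, -14.9]
force: [0.2, 0.1, -0.6]
gripper_width: 0.5
ee_pos: [597.3, -58.6, 267.3]
force: [-0.6, 0.5, 0.0]
ee_pos: [597.3, -58.6, 266.3]
force: [-0.8, 0.5, 0.2]
```

Run:
```python
from h import *
def sil(C,x,y,z):
    t=np.linspace(0,2*np.pi,73); P=np.array([proj(*C[:2],(x+13*np.cos(a),y+13*np.sin(a),h)) for h in (z,z-18) for a in t])
    return np.r_[P.min(0),P.max(0)].round(1)
C={'scene':(cam('scene'),'pics/scene0.png',(235,170,272,204),75),'top':(cam('top'),'pics/top0.png',(358,178,384,206),75),'w3':(cam('wrist',np.load('w3.npy')),'pics/w3.png',(295,110,345,165),70)}
for n,(c,f,(x0,y0,x1,y1),th) in C.items():
    g=cv2.cvtColor(cv2.imread(f),6)[y0:y1,x0:x1]; m=cv2.connectedComponentsWithStats((g<th).astype(np.uint8)); st=m[2][1:]; s=st[st[:,4].argmax()]
    print(n,'blob',s[0]+x0,s[1]+y0,s[0]+x0+s[2]-1,s[1]+y0+s[3]-1,'area',s[4])
    for z in (262,270,278,286): print('  ',z,sil(c,597.4,-58.8,z))
T=tool();c=cam('wrist',T); print('tcp in wrist',proj(*c[:2],T[:3,3]), 'tip front', proj(*c[:2],T[:3,3]+[0,16,0]))
```

```text
scene blob 247 182 259 196 area 157
   262 [245.8 186.3 260.8 203.5]
   270 [245.5 183.8 260.5 201.1]
   278 [245.1 181.2 260.2 198.6]
   286 [244.7 178.5 259.9 196.1]
top blob 365 186 376 198 area 115
   262 [363.5 187.8 375.9 201.3]
   270 [363.8 186.8 376.4 200.4]
   278 [364.1 185.8 376.8 199.4]
   286 [364.4 184.7 377.2 198.5]
w3 blob 302 119 336 154 area 967
   262 [302.  118.  335.8 153. ]
   270 [301.7 117.7 336.3 153.5]
   278 [301.3 117.3 336.9 154.1]
   286 [300.9 117.  337.5 154.7]
tcp in wrist [313.78080788 278.55267071] tip front [313.81910272 248.18369544]
```

Images put the knob top near z 280, but the tips are at 266 with no force. This contradiction needs one more look before going lower.

Run:
```python
from h import *
s=env.grab_frame('scene')[:,:,::-1]; w=env.grab_frame('wrist')[:,:,::-1]; s0=cv2.imread('pics/scene0.png')
f=lambda i,k:cv2.resize(i,None,fx=k,fy=k,interpolation=cv2.INTER_CUBIC)
l=np.vstack([f(s0[165:215,230:280],6),f(s[165:215,230:280],6)]); r=f(w[200:320,265:365],5)
print(l.shape,r.shape); cv2.imwrite('pics/p3.png',np.hstack([l,r]))
b=cv2.cvtColor(s.copy(),6)
for u in (250,253,256): print(b[186:210,u].tolist())
```

```text
(600, 300, 3) (600, 500, 3)
[63, 60, 61, 61, 57, 55, 51, 49, 47, 58, 113, 181, 190, 177, 162, 136, 103, 95, 97, 98, 105, 110, 121, 145]
[74, 75, 76, 75, 73, 61, 51, 51, 51, 47, 62, 102, 119, 137, 170, 183, 162, 128, 119, 120, 127, 146, 169, 179]
[52, 52, 52, 57, 57, 53, 52, 49, 48, 66, 114, 148, 156, 170, 184, 179, 147, 125, 128, 152, 179, 185, 185, 184]
```

View pics/p3.png

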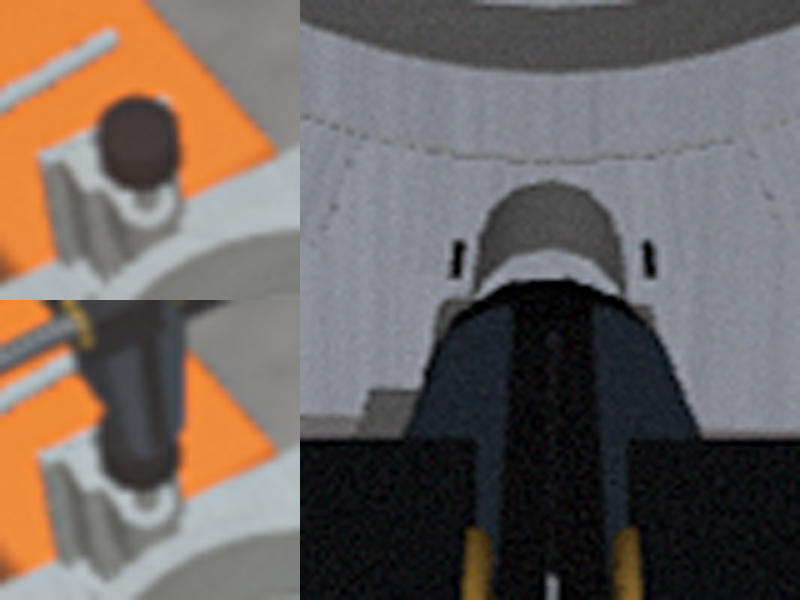

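The fingertips' visible front edge is at row 262, in free space too. That means the shut tips physically end about 20 mm behind the nominal TCP, so they are now near z 286, just above the knob. I'll carry on descending with the force guarded.

```bash
python3 -m handwheel '0 0 0 .001 0 0 0; 0 0 0 .002 0 0 0'| grep -E 'pos|force'; python3 -m handwheel '0 0 0 .001 0 0 0; 0 0 0 .002 0 0 0'| grep -E 'pos|force';  python3 -m handwheel '0 0 0 .001 0 0 0'| grep -E 'pos|force'
```

```text
ee_pos: [597.3, -58.6, 264.3]
force: [0.1, -0.2, -0.6]
ee_pos: [597.3, -58.6, 262.2]
force: [-0.5, -0.2, -0.7]
ee_pos: [597.3, -58.6, 261.2]
force: [0.3, -0.3, 0.5]
```

```bash
python3 -m handwheel '0 0 0 .001 0 0 0'| grep -E 'pos|force'; python3 -m handwheel '0 0 0 .001 0 0 0'| grep -E 'pos|force';  python3 -m handwheel '0 0 0 .001 0 0 0'| grep -E 'pos|force'
```

```text
ee_pos: [597.3, -58.6, 260.2]
force: [0.1, -0.5, -0.2]
ee_pos: [597.3, -58.6, 259.2]
force: [0.0, 0.5, 0.5]
ee_pos: [597.3, -58.6, 258.2]
force: [0.6, 0.0, -0.5]
```

```bash
cat > k.py <<'E'
from h import *
b=cv2.cvtColor(env.grab_frame('scene')[:,:,::-1].copy(),6)
for u in (250,253,256): print(u,b[184:206,u].tolist())
E
python3 k.py; python3 -m handwheel '0 0 0 .001 0 0 0; 0 0 0 .002 0 0 0'| grep -E 'pos|force'; python3 -m handwheel '0 0 0 .001 0 0 0'| grep -E 'pos|force';  python3 k.py
```

```text
250 [71, 71, 68, 64, 62, 62, 62, 56, 50, 48, 47, 59, 115, 182, 190, 178, 162, 137, 103, 96, 97, 100]
253 [74, 74, 73, 74, 75, 76, 76, 78, 76, 65, 52, 47, 63, 102, 119, 136, 170, 182, 162, 128, 119, 120]
256 [53, 52, 51, 52, 52, 53, 53, 54, 52, 53, 48, 66, 115, 147, 156, 169, 183, 179, 147, 125, 128, 151]
ee_pos: [597.4, -58.6, 256.6]
force: [-0.8, 0.2, 3.9]
ee_pos: [597.4, -58.6, 255.9]
force: [-0.9, 0.5, 3.2]
250 [73, 70, 68, 65, 63, 63, 61, 58, 52, 49, 47, 46, 91, 160, 186, 178, 161, 136, 103, 96, 98, 100]
253 [72, 72, 73, 74, 74, 76, 75, 76, 77, 74, 58, 47, 53, 83, 116, 139, 170, 183, 163, 128, 120, 120]
256 [51, 51, 51, 52, 52, 51, 52, 54, 55, 53, 50, 52, 86, 137, 156, 170, 185, 179, 147, 126, 127, 151]
```

Contact at TCP z ≈ 257; the knob is moving with about 4 N. Home should be at about 235.

```bash
for i in 1; do python3 -m handwheel '0 0 0 .001 0 0 0; 0 0 0 .002 0 0 0'| grep -E 'pos|force'; done; python3 -m handwheel '0 0 0 .001 0 0 0; 0 0 0 .002 0 0 0'| grep -E 'pos|force'
```

```text
ee_pos: [597.4, -58.6, 253.7]
force: [-2.4, -0.2, 3.0]
ee_pos: [597.3, -58.6, 251.4]
force: [-0.4, 0.5, 3.2]
```

```bash
python3 -m handwheel '0 0 0 .001 0 0 0; 0 0 0 .002 0 0 0'| grep -E 'pos|force'; python3 -m handwheel '0 0 0 .001 0 0 0; 0 0 0 .002 0 0 0'| grep -E 'pos|force'
```

```text
ee_pos: [597.3, -58.6, 249.2]
force: [-0.6, -0.8, 3.4]
ee_pos: [597.3, -58.6, 247.2]
force: [0.4, -0.1, 2.2]
```

```bash
python3 -m handwheel '0 0 0 .001 0 0 0; 0 0 0 .002 0 0 0'| grep -E 'pos|force'; python3 -m handwheel '0 0 0 .001 0 0 0'| grep -E 'pos|force'; python3 -m handwheel '0 0 0 .001 0 0 0'| grep -E 'pos|force'
```

```text
ee_pos: [597.3, -58.6, 245.2]
force: [0.6, -1.1, 2.4]
ee_pos: [597.3, -58.6, 244.3]
force: [-0.0, 0.2, 2.6]
ee_pos: [597.3, -58.6, 243.3]
force: [0.9, -0.3, 2.8]
```

```bash
python3 -m handwheel '0 0 0 .001 0 0 0'| grep -E 'pos|force'; python3 -m handwheel '0 0 0 .001 0 0 0'| grep -E 'pos|force'
```

```text
ee_pos: [597.4, -58.6, 242.2]
force: [-0.3, 0.2, 3.1]
ee_pos: [597.3, -58.6, 241.3]
force: [0.5, -0.3, 2.3]
```

16 mm of travel exceeds the largest stand-off of the nose (15 mm), and the force is steady, so the nose has entered the notch.

```bash
python3 -m handwheel '0 0 0 .001 0 0 0; 0 0 0 .002 0 0 0'| grep -E 'pos|force'; python3 -m handwheel '0 0 0 .001 0 0 0; 0 0 0 .002 0 0 0'| grep -E 'pos|force'; python3 -m handwheel '0 0 0 .001 0 0 0'| grep -E 'pos|force'
```

```text
ee_pos: [597.3, -58.6, 239.3]
force: [0.8, -0.4, 3.1]
ee_pos: [597.3, -58.6, 237.3]
force: [0.1, -0.6, 2.9]
ee_pos: [597.3, -58.6, 236.3]
force: [0.6, 0.2, 3.4]
```

```bash
python3 -m handwheel '0 0 0 .001 0 0 0'| grep -E 'pos|force'
```

```text
ee_pos: [597.3, -58.6, 235.2]
force: [-0.4, 0.0, 3.4]
```

```bash
python3 -m handwheel '0 0 0 .0005 0 0 0; 0 0 0 .0005 0 0 0'| grep -E 'pos|force'; python3 -m handwheel '0 0 0 .0005 0 0 0; 0 0 0 .0005 0 0 0'| grep -E 'pos|force'
```

```text
ee_pos: [597.4, -58.6, 235.2]
force: [-0.9, 0.6, 4.6]
ee_pos: [597.4, -58.6, 235.2]
force: [-0.9, 0.9, 6.5]
```

```bash
python3 -m handwheel '0 0 0 .0005 0 0 0; 0 0 0 .001 0 0 0; 0 0 0 .001 0 0 0'| grep -E 'pos|force'; python3 -m handwheel '0 0 0 .0005 0 0 0; 0 0 0 .0005 0 0 0'| grep -E 'pos|force'
```

```text
ee_pos: [597.4, -58.7, 235.2]
force: [-2.1, 0.5, 10.4]
ee_pos: [597.5, -58.6, 235.1]
force: [-3.1, 0.0, 12.1]
```

The stop is firm at 235.2, 22 mm below contact, and the force rises to 12 N without travel. I'll back off and check.

```bash
python3 -m handwheel '0 0 0 -.003 0 0 0; 0 0 0 -.01 0 0 0; 0 0 0 -.03 0 0 0; 0 0 0 -.06 0 0 0; 0 0 0 -.1 0 0 0; 0 0 0 -.14 0 .02 0; 0 0 0 -.155 0 .05 0; 0 0 0 -.155 0 .07 0; 0 0 0 -.155 0 .07 0; 0 0 0 -.155 0 .07 0; 0 0 0 -.155 0 .07 0; 0 0 0 -.155 0 .07 0'
python3 - <<'E'
from h import *
T=tool(); np.save('w4.npy',T); w=env.grab_frame('wrist')[:,:,::-1]; s=env.grab_frame('scene')[:,:,::-1]; t=env.grab_frame('top')[:,:,::-1]
for n,i in (('w4',w),('s4',s),('t4',t)): cv2.imwrite(f'pics/{n}.png',i)
f=lambda i:cv2.resize(i,(400,300),interpolation=2)
cv2.imwrite('pics/f.png',np.vstack([np.hstack([f(s[170:215,225:285]),f(s[190:310,240:400])]),np.hstack([f(w[60:195,220:400]),f(t[130:340,180:460])])]))
E
```

```text
time_s: 16.42
ee_pos: [597.3, -127.6, 386.9]
ee_rot: [-113.9, 89.9, 156.4]
force: [1.1, -0.2, 0.1]
gripper_width: 0.4
```

View pics/f.png

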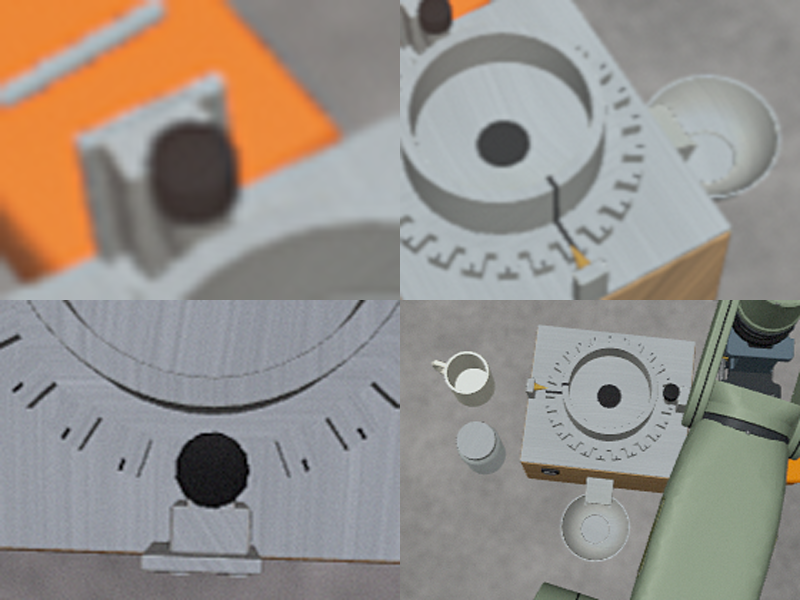

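The knob sits on its guide with no rod showing, the line runs out under the pointer tip, and the mug, bowl and jar stand where they were. Handing in.

```bash
python3 -c "
from workcell import env
print(env.job_done())"
```

```text
the job is handed in; nothing more can be done
None
```

The mill is set and locked, and I handed the job in at about 16.5 s of robot time. I gripped the hopper by its rim and turned it about 44° clockwise to bring the long line to the pointer. Then I pressed the lock bolt down with the shut fingertips, and it went into the notch on the first try.

**Checks that passed**
- **Bolt travel:** it moved about 22 mm at 2–4 N, then met a firm stop. The force rose to 12 N there with no further travel, well under the 25 N limit.
- **Bolt seating:** afterwards the knob sat on its guide with no rod showing.
- **Before pressing:** the notch was measured about 0.5 mm from the bolt.
- **Other objects:** the mug, bowl and jar looked undisturbed in the last picture. I never moved near the tiffin box except high above it, and the arm hid part of it in the last top view.

**Checks that disagreed**
- **Line against pointer:** the line stands about 2° (3–4 mm) anticlockwise of the pointer tip. The bolt measured about 3.4 mm off its nominal place, so the matching notch holds the hopper there.
- **Fingertip height:** contact came at a nominal tool height of about 257 mm, against a knob top seen at about 280 mm. The shut fingertips really end about 20 mm behind the stated TCP, which I confirmed from the images before going lower.
- **Picture budget:** I viewed 12 pictures, two over the budget of 10.

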